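# Put the screwdriver set back in its clip rail by length

## Task

Put the four loose black screwdrivers back into the clip rail, each pressed fully home in its spring clip, so that the whole set of six stands in order of length from one end of the rail to the other. The longest and the shortest are already in the end clips: leave them where they are, and have all handles point the same way as theirs.

Things in the scene. Friction and masses are not known exactly. Their poses are not given: they have to be found in the camera images.
- driver_longest: Flat-blade screwdriver 229 mm long (bare shaft 120), 80 g. The longest of six, already home in one end clip of the rail. Origin: on the axis, mid grip; x to the blade tip, z up. Black octagonal handle, 20 across flats (flats at sides and top), x -46 to +22; neck 14 diameter, 24 long, centred at x = +40; collar 20 diameter to x = +63; then 6 mm steel shaft.
- driver_long: Flat-blade screwdriver 209 mm long (bare shaft 100), 80 g. One of four loose ones, lying on the desk, axis 10 mm up. Origin: on the axis, mid grip; x to the blade tip, z up. Black octagonal handle, 20 across flats (flats at sides and top), x -46 to +22; neck 14 diameter, 24 long, centred at x = +40; collar 20 diameter to x = +63; then 6 mm steel shaft.
- driver_medium_long: Flat-blade screwdriver 189 mm long (bare shaft 80), 80 g. One of four loose ones, lying on the desk, axis 10 mm up. Origin: on the axis, mid grip; x to the blade tip, z up. Black octagonal handle, 20 across flats (flats at sides and top), x -46 to +22; neck 14 diameter, 24 long, centred at x = +40; collar 20 diameter to x = +63; then 6 mm steel shaft.
- driver_medium_short: Flat-blade screwdriver 169 mm long (bare shaft 60), 80 g. One of four loose ones, lying on the desk, axis 10 mm up. Origin: on the axis, mid grip; x to the blade tip, z up. Black octagonal handle, 20 across flats (flats at sides and top), x -46 to +22; neck 14 diameter, 24 long, centred at x = +40; collar 20 diameter to x = +63; then 6 mm steel shaft.
- driver_short: Flat-blade screwdriver 149 mm long (bare shaft 40), 80 g. One of four loose ones, lying on the desk, axis 10 mm up. Origin: on the axis, mid grip; x to the blade tip, z up. Black octagonal handle, 20 across flats (flats at sides and top), x -46 to +22; neck 14 diameter, 24 long, centred at x = +40; collar 20 diameter to x = +63; then 6 mm steel shaft.
- driver_shortest: Flat-blade screwdriver 129 mm long (bare shaft 20), 80 g. The shortest of six, already home in the other end clip. Origin: on the axis, mid grip; x to the blade tip, z up. Black octagonal handle, 20 across flats (flats at sides and top), x -46 to +22; neck 14 diameter, 24 long, centred at x = +40; collar 20 diameter to x = +63; then 6 mm steel shaft.
- clip_1: Inner spring clip 1 of 4. Origin: mid neck of a seated driver, 36 mm above the desk; x toward the seated driver's tip, y along the rail, z up. A seated driver's origin is at x = -40 mm, y = 0, z = 0 here, within 8 mm along x, its x axis along this x. clip_1 to clip_4 follow along -y, 48 mm apart; the end clips beyond them hold the longest and shortest, either way round.
- clip_2: Inner spring clip 2 of 4. Origin: mid neck of a seated driver, 36 mm above the desk; x toward the seated driver's tip, y along the rail, z up. Two spring-steel jaws 14 mm wide along x, tops 16 mm above the origin, mouth flared to 23 mm. A neck pressed straight down spreads them (about 6 N, more if off centre) and they snap over it; then it stops hard on the rail.
- clip_3: Inner spring clip 3 of 4. Origin: mid neck of a seated driver, 36 mm above the desk; x toward the seated driver's tip, y along the rail, z up. The rail is fixed to the desk: clip bar x -16 to +20 mm, top 12 mm below this origin; rubber-topped rest bar for the handles x -78 to -66 mm, top 10 mm below. Between them it is open to the desk: fingers can straddle a handle.
- clip_4: Inner spring clip 4 of 4. Origin: mid neck of a seated driver, 36 mm above the desk; x toward the seated driver's tip, y along the rail, z up. The driver goes in level and parallel to x, neck over the jaws, and is pressed until handle and neck rest on the rail (axis 36 mm above the desk).

How it is judged:
At the end, for the whole second after the job is handed in: The four loose screwdrivers are seated in their clips in order of length, each within 12 mm along, 8 mm across and 4 mm in height of its seated place and 0.1 rad of the clip's axis, handles on the same side, released and at rest; the longest and shortest not shifted by 15 mm (((horizontal distance between driver_longest and clip_1 below 0.09 m and horizontal distance between driver_shortest and clip_4 below 0.09 m and (x of driver_long in the frame of clip_1 between -0.052 and -0.028 m and y of driver_long in the frame of clip_1 between -0.008 and 0.008 m and z of driver_long in the frame of clip_1 between -0.004 and 0.004 m and angle between the x axis of driver_long and the x axis of clip_1, either way round below 0.1 rad) and (x of driver_medium_long in the frame of clip_2 between -0.052 and -0.028 m and y of driver_medium_long in the frame of clip_2 between -0.008 and 0.008 m and z of driver_medium_long in the frame of clip_2 between -0.004 and 0.004 m and angle between the x axis of driver_medium_long and the x axis of clip_2, either way round below 0.1 rad) and (x of driver_medium_short in the frame of clip_3 between -0.052 and -0.028 m and y of driver_medium_short in the frame of clip_3 between -0.008 and 0.008 m and z of driver_medium_short in the frame of clip_3 between -0.004 and 0.004 m and angle between the x axis of driver_medium_short and the x axis of clip_3, either way round below 0.1 rad) and (x of driver_short in the frame of clip_4 between -0.052 and -0.028 m and y of driver_short in the frame of clip_4 between -0.008 and 0.008 m and z of driver_short in the frame of clip_4 between -0.004 and 0.004 m and angle between the x axis of driver_short and the x axis of clip_4, either way round below 0.1 rad)) or (horizontal distance between driver_longest and clip_4 below 0.09 m and horizontal distance between driver_shortest and clip_1 below 0.09 m and (x of driver_short in the frame of clip_1 between -0.052 and -0.028 m and y of driver_short in the frame of clip_1 between -0.008 and 0.008 m and z of driver_short in the frame of clip_1 between -0.004 and 0.004 m and angle between the x axis of driver_short and the x axis of clip_1, either way round below 0.1 rad) and (x of driver_medium_short in the frame of clip_2 between -0.052 and -0.028 m and y of driver_medium_short in the frame of clip_2 between -0.008 and 0.008 m and z of driver_medium_short in the frame of clip_2 between -0.004 and 0.004 m and angle between the x axis of driver_medium_short and the x axis of clip_2, either way round below 0.1 rad) and (x of driver_medium_long in the frame of clip_3 between -0.052 and -0.028 m and y of driver_medium_long in the frame of clip_3 between -0.008 and 0.008 m and z of driver_medium_long in the frame of clip_3 between -0.004 and 0.004 m and angle between the x axis of driver_medium_long and the x axis of clip_3, either way round below 0.1 rad) and (x of driver_long in the frame of clip_4 between -0.052 and -0.028 m and y of driver_long in the frame of clip_4 between -0.008 and 0.008 m and z of driver_long in the frame of clip_4 between -0.004 and 0.004 m and angle between the x axis of driver_long and the x axis of clip_4, either way round below 0.1 rad))) and linear speed of each of driver_long, driver_medium_long, driver_medium_short, driver_short below 0.02 m/s and distance of each of driver_longest, driver_shortest from where it was at the start of the episode below 0.015 m); the robot touches nothing.
It fails at once if the longest or the shortest screwdriver is pulled out or pushed out of its end clip (25 mm or more) (distance of any of driver_longest, driver_shortest from where it was at the start of the episode above 0.025 m).
It also fails if it takes over 96 s, if anything falls off the work surface, if the arm or the gripper's body presses on something with over 40 N, if the wrist force passes 120 N, or if a joint passes its speed limit or range.

## Robot

A 7-joint arm with a two-finger parallel gripper is mounted at the origin on a cart in front of the work surface, level with it; the furniture and walls round the work are solid. World frame = base frame: x ahead of the robot, y to its left, z up, the work surface at z = 0. Lengths are in m, angles in rad, forces in N, time in s.
With the tool pointing down it reaches from about 0.35 to 0.9 m from the base axis. Payload 8.1 kg.
Tool frame: the origin (TCP) lies on the front face of the gripper's body, between the roots of the fingers; the fingertips stand 66 mm ahead of it and the grasp point (between the pads) lies 47 mm ahead of it (arm.finger_overhang is the distance from the TCP to the fingertips, in m); z points along the fingers, y is the line along which they close (so a half turn about z gives the same grasp; the last joint's range is limited). The gripper opens to 92 mm and grips with 3 to 60 N. Pads are 19 mm wide; open, the fingers measure 130 mm over their backs; the gripper's body (75 mm by 190 mm) begins 47 mm behind the grasp point.
Start: joints at [1.153, 0.434, 0.025, 1.573, -0.012, 1.134, -0.075], TCP at [0.193, -0.594, 0.292] pointing down, gripper open.
Joint ranges: [-2.62, 2.62], [-0.44, 2.09], [-1.27, 1.32], [0.08, 2.57], [-1.32, 4.46], [0.12, 2], [-2.74, 2.74]. Speed limits (rad/s): [2.22, 2.22, 3.01, 3.01, 3.14, 3.14, 3.14].

## Interface

Orientations are given as a rotation vector (axis times angle).
In Python, from cell import readout, cams, workorder, spotter, arm gives the robot as it stands.
- The arm moves only by the tool pendant, called after ">>>" by a JSON object that holds its "fn" and its "kwargs". Schema: {"type":"object","properties":{"offsets":{"type":"array","items":{"type":"array","prefixItems":[{"type":"array","items":{"type":"number"},"minItems":3,"maxItems":3},{"type":"number"},{"type":"number"}],"minItems":3,"maxItems":3},"minItems":1,"maxItems":10},"force":{"type":"number"},"only":{"type":"string"},"quiet":{"type":"boolean"},"lines":{"type":"string"}},"required":["offsets"],"additionalProperties":false}. offsets is a list of rows, 1 to 10 of them, each written [[dx, dy, dz], turn, opening]: dx, dy, dz in shares of the most that a row can go, 1 being 50 mm, then a turn about the tool's z in normalised numbers (1 is pi/2 rad), then the opening from 0.0 (shut) to 1.0 (fully open); each row shifts and turns the commanded pose from where the row before left it, along the tool's axes as they then stand; what a row does not reach is not made up. A row lasts 1/10 s, in which the tool goes at most 0.05 m and 0.15 rad, less where a joint would pass 70% of its speed; a pose out of reach is approached as far as the arm can. The fingers move at their own pace and stop on an object; force is the grip in N (left out, the last holds). Time passes only in rows, so rows that do not move let the fingers close. The tool returns the time, the measured TCP pose, the force, the opening and the grip force at its end. only (a regular expression) keeps the lines of the reply that match it, lines (a string "A,B") keeps lines A to B, and quiet returns only ok. Input that does not fit is refused with a message, and nothing moves.
- readout.observe(): the state, without advancing time (a new reading comes with each control period).
- cams.get_image(name): name is "scene" or "top" or "wrist"; returns a dict with "image" (480x640x3 uint8, blue, green, red), "fx", "fy", "cx", "cy" (pixels), "cam_to_world" (4x4, takes a point from camera to world coordinates); the wrist camera has in their place "mount" (4x4, takes a point from camera to tool coordinates, whose origin is the TCP and whose axes are the flange's). Camera axes: x right, y down, z forward; pixel columns grow to the right and rows downward; lengths in m; the calibration is good to about 2 mm. A picture is of the moment at which its call begins: read the wrist's pose just before it. There is no depth.
- workorder.sign_off(): hands the job in; it is judged then, once.
Trained networks look in a picture, given as the dict that the camera call returned (one of the last four; its "shot" number tells which), for a name from the list of things; names that differ only in an ending like _2 or _b are one class to them, and where a whole thing is asked for, a point or a joint stands for the part that bears it (a point fixed in the world has none). Each returns a list of dicts, best first, with "score" (0 to 1); they miss things now and then, are a little off and sometimes report something else, mostly with a low value. They report only what shows in the picture. A call takes as long as a camera call.
- spotter.boxes_of(picture, name): "centre" ([x, y, z] in m, in the coordinates of the camera as it stood for that picture, good to about 4 mm: the middle of the surface that is visible of it).
The state is a dict: "clock": time; "joints": joint angles; "dq": joint speeds; "joint_efforts": joint torques, N m; "position": TCP position; "ee_rot": TCP orientation; "force": force on the tool from outside, world axes, zero at the start; "ft_torque": the same for the moment, N m; "width": opening from 0.0 (shut) to 1.0 (fully open); "gripper_force": force on a finger pad.
Only numpy, scipy, OpenCV 4.12 (cv2) and the standard library are available. Lean on these libraries where they do the work, as an engineer would, in place of code of your own. Each camera call takes 0.05 s, during which the arm holds its last target. There are 200 camera calls.

## Working session

There is one attempt and no reset: what is moved stays moved. The work goes in short steps, Python scripts to look and compute and a tool call to move; the robot and the scene stay as the last step left them, time stands still between calls to the robot, and variables do not carry over. Pictures are saved under pics/ and viewed, at most 14 in all, crops included, and the job is handed in when it is done.

```bash
ls; mkdir -p pics; cat > h.py <<'E'
import numpy as np, cv2
from scipy.spatial.transform import Rotation as R
from cell import readout, cams, spotter
def look(name):
    s=readout.observe(); p=cams.get_image(name)
    if 'cam_to_world' in p: T=np.array(p['cam_to_world'])
    else:
        T=np.eye(4); T[:3,:3]=R.from_rotvec(s['ee_rot']).as_matrix(); T[:3,3]=s['position']; T=T@np.array(p['mount'])
    return p,T
def find(p,T,n):
    return [(round(d['score'],2),(T@np.r_[d['centre'],1])[:3].round(3).tolist(), [round(p['fx']*d['centre'][0]/d['centre'][2]+p['cx']),round(p['fy']*d['centre'][1]/d['centre'][2]+p['cy'])]) for d in spotter.boxes_of(p,n)]
def pix(p,T,uv,z):
    d=T[:3,:3]@np.array([(uv[0]-p['cx'])/p['fx'],(uv[1]-p['cy'])/p['fy'],1]); o=T[:3,3]
    return (o+d*(z-o[2])/d[2])
def proj(p,T,X):
    c=np.linalg.inv(T)@np.r_[X,1]; return np.array([p['fx']*c[0]/c[2]+p['cx'],p['fy']*c[1]/c[2]+p['cy']])
E
python3 - <<'E'
from h import *
print(readout.observe())
N=['driver_longest','driver_long','driver_medium_long','driver_medium_short','driver_short','driver_shortest','clip_1']
for c in ['top','scene']:
    p,T=look(c); cv2.imwrite(f'pics/{c}0.png',p['image']); print(c,T.round(3).tolist(),p['fx'])
    for n in N: print(n,find(p,T,n))
E
```

```text
pics
{'clock': 0.0, 'joints': array([ 1.1534089 ,  0.43525689,  0.02496094,  1.57408074, -0.01157838,
        1.13400517, -0.07509314]), 'dq': array([-0.00126456,  0.00108649, -0.00142101, -0.00059167, -0.00019491,
        0.00038948,  0.00014694]), 'joint_efforts': array([-1.10894625e-04, -6.67843652e+01,  9.84572209e-01, -3.14455569e+01,
       -6.05825102e-02,  4.29583434e-02,  1.35675195e-04]), 'position': array([ 0.1933396 , -0.5939199 ,  0.29143003]), 'ee_rot': array([-3.10123695e+00, -4.92118327e-01,  6.42124964e-04]), 'force': array([ 0.17459331,  1.07498763, -0.85881485]), 'ft_torque': array([-0.05420349, -0.01318664, -0.03555252]), 'gripper_force': 0.0, 'width': 0.9996981636267823}
top [[0.021, -0.997, 0.079, 0.413], [-1.0, -0.021, 0.008, -0.061], [-0.006, -0.079, -0.997, 1.184], [0.0, 0.0, 0.0, 1.0]] 575.9719002933945
driver_longest [(0.77, [0.531, -0.182, 0.042], [393, 238])]
driver_long [(0.75, [0.541, 0.207, 0.016], [201, 231])]
driver_medium_long [(0.74, [0.504, -0.307, 0.018], [453, 254])]
driver_medium_short [(0.73, [0.523, -0.387, 0.015], [492, 245])]
driver_short [
[... 223 characters left out ...]
2], [368, 235])]
scene [[-0.849, -0.39, 0.357, 0.053], [-0.528, 0.653, -0.543, 0.603], [-0.021, -0.65, -0.76, 0.986], [0.0, 0.0, 0.0, 1.0]] 536.3849752711474
driver_longest [(0.91, [0.518, -0.18, 0.038], [333, 204])]
driver_long [(0.59, [0.539, 0.214, 0.017], [228, 325])]
driver_medium_long [(0.87, [0.504, -0.296, 0.014], [361, 185]), (0.26, [0.51, -0.037, 0.033], [304, 246])]
driver_medium_short [(0.87, [0.524, -0.387, 0.012], [371, 163])]
driver_short [(0.78, [0.519, 0.296, 0.015], [210, 360])]
driver_shortest [(0.78, [0.452, 0.054, 0.039], [304, 282])]
clip_1 [(0.58, [0.513, -0.034, 0.034], [303, 246]), (0.49, [0.498, 0.008, 0.034], [298, 261]), (0.49, [0.521, -0.081, 0.034], [311, 231])]
```

```bash
python3 - <<'E'
import cv2
a=cv2.imread('pics/top0.png')[150:350,100:560]; cv2.imwrite('pics/topc.png',cv2.resize(a,None,fx=1.73,fy=1.73,interpolation=cv2.INTER_CUBIC))
E
```

```text
(no output)
```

View pics/topc.png

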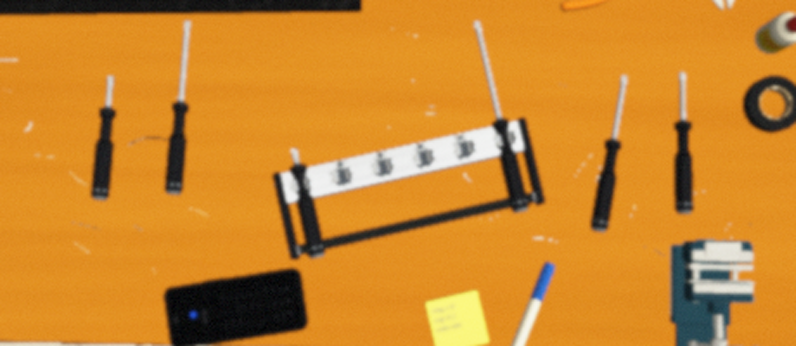

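View pics/scene0.png

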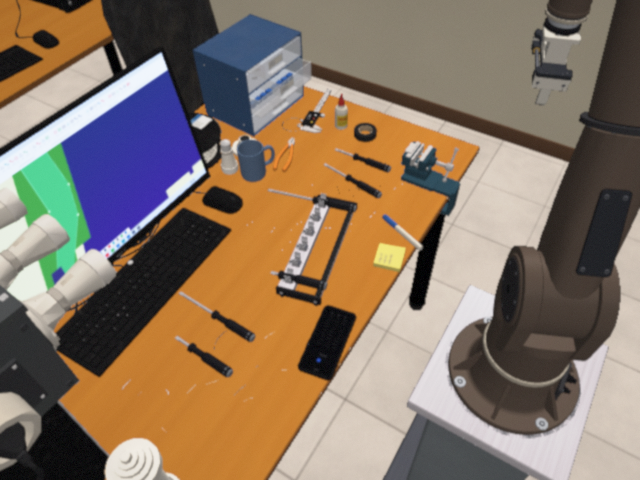

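The top view (crop scaled 1.73) shows the rail with longest at the right (515,165) and shortest at the left (308,210). The four clips are at (343,172) to (465,146), so clip_1 is on the left. The loose drivers, left to right, are short, long, medium_long and medium_short, and all tips point up (+x). The order is therefore short→1, medium_short→2, medium_long→3, long→4. The scene view confirms the layout.

```bash
cat >> h.py <<'E'
def handle(p,T,X,z=0.010,tip=(1,0),rad=0.11,thr=70,dbg=None):
    """fit dark handle+collar near world point X; returns origin xy, yaw, length (of handle..collar, nominal .109)"""
    g=p['image'].max(2); H,W=g.shape
    m=(g<thr).astype(np.uint8)
    m=cv2.morphologyEx(m,cv2.MORPH_CLOSE,np.ones((3,3)))
    n,l,st,ce=cv2.connectedComponentsWithStats(m)
    c=proj(p,T,[X[0],X[1],z]); best=None
    for i in range(1,n):
        if st[i,4]<60: continue
        v,u=np.nonzero(l==i); d=np.hypot(u-c[0],v-c[1]).min()
        if best is None or d<best[0]: best=(d,u,v,st[i])
    d,u,v,s=best
    P=np.array([pix(p,T,q,z)[:2] for q in zip(u,v)])
    (cx,cy),(w,h),a=cv2.minAreaRect((P*1000).astype(np.float32))
    mu=P.mean(0); e=np.linalg.svd(P-mu,full_matrices=False)[2][0]; e*=np.sign(e@np.array(tip))
    t=(P-mu)@e; mid=mu+e*(t.max()+t.min())/2; o=mid-e*.0085
    return o.round(4).tolist(), round(float(np.arctan2(e[1],e[0])),3), [round(float(np.ptp(t)),3), round(min(w,h)/1000,3)], round(d,1)
def go(x,y,z,yaw=None):
    """rows needed: turn, then dx dy dz in the turned frame"""
    s=readout.observe(); M=R.from_rotvec(s['ee_rot']).as_matrix(); cur=np.arctan2(M[1,0],M[0,0])
    t=0 if yaw is None else (cur-yaw+np.pi)%(2*np.pi)-np.pi
    M2=M@R.from_rotvec([0,0,t]).as_matrix(); d=M2.T@(np.array([x,y,z])-s['position'])
    print('turn',round(t,3),'then d',d.round(4),'| yaw',round(cur,3),'tilt',M[2].round(3),'pos',s['position'].round(4),'t',round(s['clock'],2))
E
python3 - <<'E'
from h import *
for c in ['top','scene']:
    p,T=look(c)
    for n,X in dict(short=(.522,.295),long=(.54,.207),ml=(.504,-.305),ms=(.523,-.387)).items(): print(c,n,handle(p,T,X))
go(.50,-.345,.30,0)
E
```

```text
top short ([0.5177, 0.293], -0.048, [0.102, 0.017], np.float64(0.6))
top long ([0.5257, 0.2064], -0.047, [0.102, 0.016], np.float64(0.6))
top ml ([0.4918, -0.3012], -0.162, [0.105, 0.016], np.float64(0.3))
top ms ([0.5154, -0.3931], 0.004, [0.105, 0.014], np.float64(0.5))
scene short ([0.5191, 0.2944], -0.053, [0.105, 0.017], np.float64(0.5))
scene long ([0.5278, 0.2079], -0.046, [0.104, 0.017], np.float64(0.1))
scene ml ([0.4938, -0.299], -0.173, [0.105, 0.019], np.float64(0.4))
scene ms ([0.5178, -0.3913], -0.005, [0.105, 0.019], np.float64(0.5))
turn 0.315 then d [ 0.3065 -0.2493 -0.0077] | yaw 0.315 tilt [ 0.  0. -1.] pos [ 0.1935 -0.5943  0.2923] t 0.9
```

```bash
python3 - <<'E'
from h import *
go(.46,-.07,.36,.2)
p,T=look('wrist'); print(np.array(p['mount']).round(3).tolist(),p['fx'])
E
```

```text
turn 0.115 then d [ 0.3653 -0.4609 -0.0678] | yaw 0.315 tilt [ 0.  0. -1.] pos [ 0.1935 -0.5943  0.2923] t 0.9
[[0.001, -0.964, -0.265, 0.07], [1.0, 0.001, 0.001, 0.0], [-0.001, -0.265, 0.964, -0.09], [0.0, 0.0, 0.0, 1.0]] 370.7714183831583
```

Units first: shifts go in shares of 50 mm and turns go in shares of pi/2 rad. So 0.037 m is 0.74, 0.035 m is 0.7, 0.115 rad is 0.0732.

>>> {"fn": "pendant", "kwargs": {"offsets": [[[0.6,0,-0.6],0.0732,0.4],[[0.7,-0.6,-0.6],0,0.4],[[0.74,-0.66,-0.16],0,0.4],[[0.74,-0.66,0],0,0.4],[[0.74,-0.66,0],0,0.4],[[0.74,-0.66,0],0,0.4],[[0.74,-0.66,0],0,0.4],[[0.74,-0.66,0],0,0.4],[[0.74,-0.66,0],0,0.4],[[0.74,-0.66,0],0,0.4]]}}

```text
clock: 1.95
position: [0.4863, -0.2329, 0.3578]
ee_rot: [3.126, 0.313, 0.001]
force: [1.6, -0.6, -1.0]
width: 0.4
gripper_force: 0.0
```

>>> {"fn": "pendant", "kwargs": {"offsets": [[[0,-0.84,0],0,0.4],[[0,-0.84,0],0,0.4],[[0,-0.84,0],0,0.4],[[0,-0.84,0],0,0.4],[[0,0,0],0,0.4],[[0,0,0],0,0.4]]}}

```text
clock: 2.55
position: [0.452, -0.0693, 0.3578]
ee_rot: [3.125, 0.317, 0.001]
force: [0.3, -0.1, -0.6]
width: 0.402
gripper_force: 0.0
```

```bash
python3 - <<'E'
from h import *
go(.46,-.07,.36,.2)
p,T=look('wrist'); cv2.imwrite('pics/w1.png',p['image'])
for n in ['clip_1','driver_longest','driver_shortest']: print(n,find(p,T,n))
E
```

```text
turn 0.002 then d [ 0.0077  0.0022 -0.0022] | yaw 0.202 tilt [ 0.001  0.001 -1.   ] pos [ 0.452  -0.0693  0.3578] t 2.55
clip_1 [(0.91, [0.54, -0.135, 0.028], [391, 132]), (0.82, [0.506, 0.004, 0.024], [261, 137]), (0.67, [0.527, -0.088, 0.026], [347, 135]), (0.65, [0.516, -0.042, 0.028], [303, 136])]
driver_longest [(0.88, [0.532, -0.18, 0.042], [433, 148])]
driver_shortest [(0.58, [0.457, 0.044, 0.039], [215, 175]), (0.58, [0.509, -0.303, 0.017], [522, 189])]
```

View pics/w1.png

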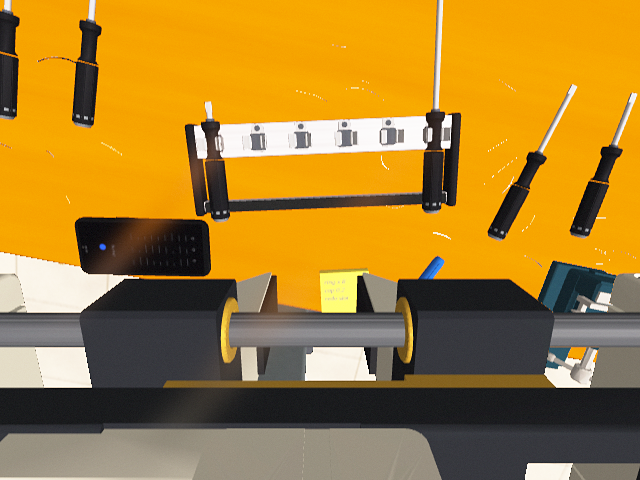

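The wrist view shows the rail from (190,120) to (460,200). The clips are near (258,137), (302,137), (346,134) and (391,132), and the end drivers are at (215,170) and (433,160). I'll zoom in to pick points.

```bash
python3 - <<'E'
import cv2
a=cv2.imread('pics/w1.png')[90:230,185:465]; cv2.imwrite('pics/w1c.png',cv2.resize(a,None,fx=2.85,fy=2.85,interpolation=cv2.INTER_CUBIC))
E
```

```text
(no output)
```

View pics/w1c.png

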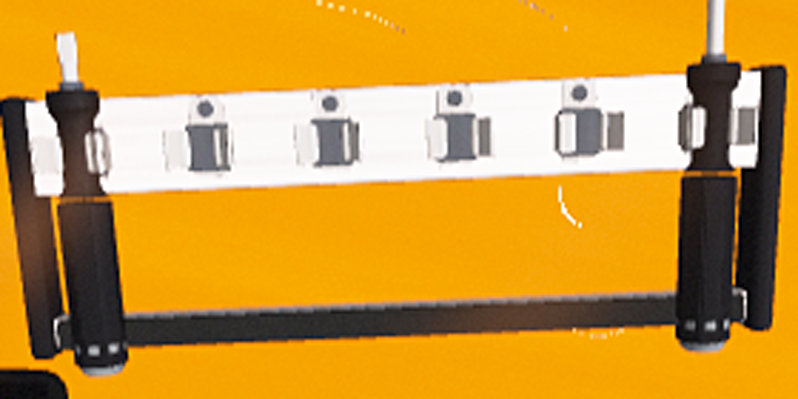

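```bash
python3 - <<'E'
from h import *
p,T=look('wrist')
f=lambda x,y,z:pix(p,T,(185+x/2.85,90+y/2.85),z)[:2]
O=[]
for nm,pts in dict(longest=[(714,62),(708,175),(702,346)],shortest=[(74,90),(85,200),(102,365)]).items():
    q=np.array([f(*a,.036) for a in pts]); e=q[0]-q[2]; L=np.linalg.norm(e); e/=L
    o=q[2]+e*(L*46/109); O.append(o); print(nm,'origin',o.round(4),'neck',(o+.04*e).round(4),'yaw',np.arctan2(e[1],e[0]).round(3),'L',L.round(4))
lo,sh=O; d=sh-lo; print('spacing',np.linalg.norm(d)/5,'yaw',np.arctan2(d[1],d[0])-np.pi/2)
for k in range(1,5): print('clip',k,'seated origin',(sh-d*k/5).round(4))
h=[f(*a,.025) for a in [(205,108),(330,103),(455,99),(580,92)]]; d=h[0]-h[3]; print('holes',np.round(h,4),np.linalg.norm(d)/3,np.arctan2(d[1],d[0])-np.pi/2)
for n,X in dict(ml=(.494,-.30),ms=(.517,-.392)).items(): print(n,handle(p,T,X))
p,T=look('top')
f=lambda x,y,z:pix(p,T,(100+x/1.73,150+y/1.73),z)[:2]
h=np.array([f(*a,.03) for a in [(343,172),(383,163),(424,155),(465,146)]]);d=h[0]-h[3];print(h.round(4),np.arctan2(d[1],d[0])-np.pi/2)
E
```

```text
longest origin [ 0.5082 -0.1914] neck [ 0.547  -0.1819] yaw 0.239 L 0.1072
shortest origin [0.4527 0.0405] neck [0.4917 0.0496] yaw 0.229 L 0.1049
spacing 0.0476715768343712 yaw 0.23472797634030163
clip 1 seated origin [ 0.4638 -0.0059]
clip 2 seated origin [ 0.4749 -0.0523]
clip 3 seated origin [ 0.486  -0.0986]
clip 4 seated origin [ 0.4971 -0.145 ]
holes [[ 0.5149  0.0071]
 [ 0.5261 -0.0396]
 [ 0.537  -0.0863]
 [ 0.549  -0.1326]] 0.04795321240612226 0.23943228339689093
ml ([0.4919, -0.3015], -0.163, [0.108, 0.023], np.float64(0.2))
ms ([0.5153, -0.3932], 0.008, [0.108, 0.025], np.float64(0.2))
[[ 0.5059  0.0062]
 [ 0.5173 -0.04  ]
 [ 0.5277 -0.0875]
 [ 0.5392 -0.135 ]] 0.23135269090726918
```

```bash
python3 - <<'E'
from h import *
go(.516,-.3925,.15,.002)
E
```

```text
turn 0.196 then d [0.0632 0.3216 0.2073] | yaw 0.198 tilt [-0.  0. -1.] pos [ 0.4522 -0.071   0.3573] t 2.85
```

Converted, 0.04 m is 0.8, 0.028 m is 0.56, 0.098 rad is 0.0624.

>>> {"fn": "pendant", "kwargs": {"offsets": [[[0,0,0],0.0624,0.5],[[0,0,0],0.0624,0.5],[[0.16,0.8,0.2],0,0.5],[[0.16,0.8,0.56],0,0.5],[[0.16,0.8,0.56],0,0.5],[[0.16,0.8,0.56],0,0.5],[[0.16,0.8,0.56],0,0.5],[[0.16,0.8,0.56],0,0.5],[[0.16,0.8,0.56],0,0.5],[[0.14,0.8,0.56],0,0.5]]}}

```text
clock: 3.85
position: [0.5162, -0.3921, 0.1499]
ee_rot: [3.141, 0.005, -0.0]
force: [0.3, 0.5, 0.2]
width: 0.5
gripper_force: 0.0
```

>>> {"fn": "pendant", "kwargs": {"offsets": [[[0,0,0],0,0.5],[[0,0,0],0,0.5],[[0,0,0],0,0.5]]}}

```text
clock: 4.15
position: [0.5167, -0.3891, 0.1519]
ee_rot: [-3.141, -0.007, -0.001]
force: [0.4, 0.3, -0.7]
width: 0.5
gripper_force: 0.0
```

```bash
python3 - <<'E'
from h import *
go(.516,-.3925,.069,.002)
p,T=look('wrist');print(handle(p,T,(.516,-.3925)))
E
```

```text
turn 0.002 then d [-0.0008  0.0035  0.0829] | yaw 0.004 tilt [ 0.001 -0.    -1.   ] pos [ 0.5167 -0.3891  0.1519] t 4.15
([0.5405, -0.3916], -0.108, [0.055, 0.019], np.float64(14.1))
```

Converted, 0.03 m is 0.6, 0.015 m is 0.3.

>>> {"fn": "pendant", "kwargs": {"offsets": [[[0,0.02,0.6],0,0.5],[[0,0.02,0.6],0,0.5],[[0,0,0.3],0,0.5],[[0,0,0.12],0,0.5],[[0,0,0],0,0.5],[[0,0,0],0,0.1],[[0,0,0],0,0.1],[[0,0,0],0,0.1],[[0,0,0],0,0.1]], "force": 40}}

```text
clock: 5.1
position: [0.5165, -0.392, 0.0712]
ee_rot: [3.141, 0.006, 0.001]
force: [-0.6, -0.2, 5.0]
width: 0.21
gripper_force: 40.0
```

```bash
python3 - <<'E'
from h import *
go(.516,-.3925,.069,.002)
E
```

```text
turn 0.002 then d [-0.0005  0.0005  0.0022] | yaw 0.004 tilt [ 0.001  0.001 -1.   ] pos [ 0.5165 -0.392   0.0712] t 5.1
```

Converted, -0.03 m is -0.6, -0.02 m is -0.4, -0.116 rad is -0.0738.

>>> {"fn": "pendant", "kwargs": {"offsets": [[[0,0,-0.4],0,0.1],[[0,0,-0.6],0,0.1],[[0,0,-0.6],0,0.1],[[0,0,-0.6],-0.0732,0.1],[[0,0,0],-0.0738,0.1],[[0,0,0],0,0.1]], "force": 60}}

```text
clock: 5.7
position: [0.5164, -0.3921, 0.1816]
ee_rot: [3.119, 0.37, 0.002]
force: [0.0, -0.4, -1.7]
width: 0.206
gripper_force: 59.9
```

```bash
python3 - <<'E'
from h import *
go(.4749,-.0523,.17,.235)
p,T=look('scene'); print(find(p,T,'driver_medium_short'))
E
```

```text
turn 0.001 then d [ 0.0387 -0.3402  0.0112] | yaw 0.236 tilt [ 0.001  0.001 -1.   ] pos [ 0.5164 -0.3921  0.1816] t 5.7
[(0.66, [0.489, -0.388, 0.121], [385, 135])]
```

Converted, -0.034 m is -0.68, 0.004 m is 0.08.

>>> {"fn": "pendant", "kwargs": {"offsets": [[[0.08,-0.68,0],0,0.1],[[0.08,-0.68,0],0,0.1],[[0.08,-0.68,0],0,0.1],[[0.08,-0.68,0],0,0.1],[[0.08,-0.68,0],0,0.1],[[0.08,-0.68,0],0,0.1],[[0.08,-0.68,0],0,0.1],[[0.08,-0.68,0],0,0.1],[[0.08,-0.68,0],0,0.1],[[0.06,-0.68,0],0,0.1]]}}

```text
clock: 6.8
position: [0.4744, -0.0507, 0.1798]
ee_rot: [-3.12, -0.363, 0.002]
force: [-0.2, 0.5, -1.2]
width: 0.208
gripper_force: 59.9
```

>>> {"fn": "pendant", "kwargs": {"offsets": [[[0,0,0],0,0.1],[[0,0,0],0,0.1],[[0,0,0.4],0,0.1],[[0,0,0],0,0.1]]}}

```text
clock: 7.2
position: [0.4739, -0.0533, 0.1586]
ee_rot: [-3.12, -0.363, 0.006]
force: [-1.2, -0.4, -0.4]
width: 0.206
gripper_force: 59.9
```

```bash
python3 - <<'E'
from h import *
go(.4749,-.0523,.125,.235)
p,T=look('wrist'); cv2.imwrite('pics/w2.png',p['image'])
E
```

```text
turn -0.003 then d [ 0.0014 -0.0008  0.0336] | yaw 0.232 tilt [-0.004 -0.001 -1.   ] pos [ 0.4739 -0.0533  0.1586] t 7.2
```

View pics/w2.png

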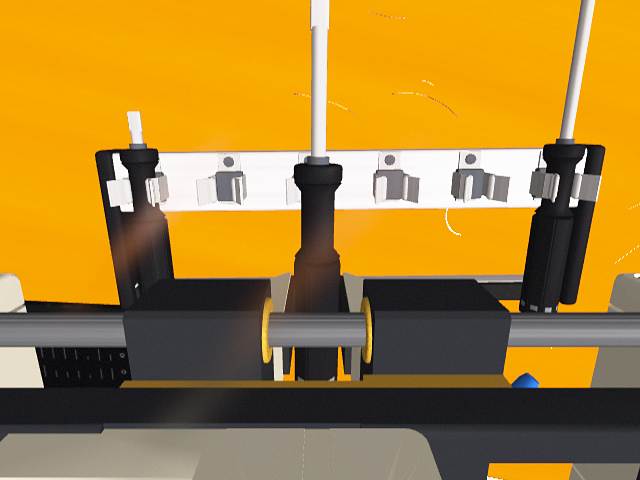

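The held driver is vertical at u≈318. The clips look centred slightly left of the expected spot, so I'll zoom in before pressing.

```bash
python3 - <<'E'
import cv2
a=cv2.imread('pics/w2.png')[100:320,90:620]; cv2.imwrite('pics/w2c.png',cv2.resize(a,None,fx=1.5,fy=1.5,interpolation=cv2.INTER_CUBIC))
E
```

```text
(no output)
```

View pics/w2c.png

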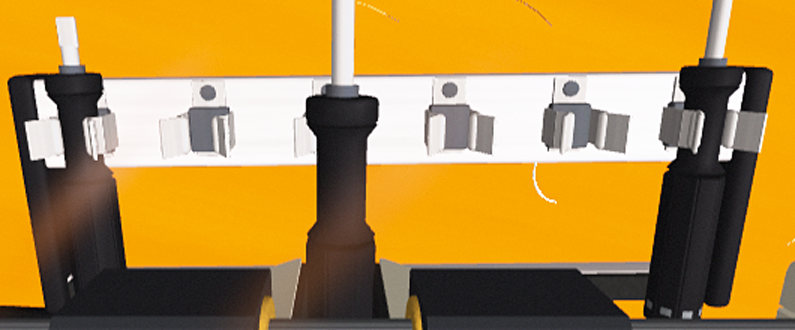

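```bash
python3 - <<'E'
from h import *
p,T=look('wrist'); go(.4749,-.0523,.125,.235)
f=lambda x,y,z:pix(p,T,(90+x/1.5,100+y/1.5),z)[:2]
Mi=np.linalg.inv(T)
s=readout.observe(); Rm=R.from_rotvec(s['ee_rot']).as_matrix(); P=np.array(s['position'])
tl=lambda q,z: (Rm.T@(np.r_[q,z]-P)).round(4)
for nm,x,y,z in [('h1',208,92,.024),('h3',450,89,.024),('h4',571,88,.024),('colS',75,80,.036),('colL',705,74,.036),('neckS',82,140,.036),('neckL',703,135,.036)]:
    q=f(x,y,z); print(nm,q.round(4),'tool',tl(q,z))
print('clip2 origin expected in tool', tl(np.array([.4749,-.0523])+.04*np.array([np.cos(.235),np.sin(.235)]),.036))
E
```

```text
turn -0.003 then d [ 0.0004 -0.0007  0.0351] | yaw 0.232 tilt [-0.002 -0.    -1.   ] pos [ 0.4748 -0.053   0.1601] t 7.3
h1 [0.515 0.01 ] tool [ 0.0539 -0.0521  0.1361]
h3 [ 0.5384 -0.0835] tool [0.0552 0.0444 0.136 ]
h4 [ 0.5499 -0.1303] tool [0.0556 0.0925 0.136 ]
colS [0.5094 0.0568] tool [ 0.0592 -0.0989  0.1241]
colL [ 0.566  -0.1724] tool [0.0615 0.1372 0.124 ]
neckS [0.4873 0.0518] tool [ 0.0365 -0.0991  0.1241]
neckL [ 0.5445 -0.1809] tool [0.0386 0.1405 0.1241]
clip2 origin expected in tool [ 0.0405 -0.0008  0.1241]
```

Converted, 0.02 m is 0.4, 0.015 m is 0.3.

>>> {"fn": "pendant", "kwargs": {"offsets": [[[0,-0.05,0.4],0,0.1],[[0,0,0.3],0,0.1],[[0,0,0.1],0,0.1],[[0,0,0.08],0,0.1],[[0,0,0],0,0.1]]}}

```text
clock: 7.8
position: [0.4748, -0.0499, 0.1167]
ee_rot: [3.12, 0.367, 0.0]
force: [0.9, -0.2, -0.2]
width: 0.207
gripper_force: 59.9
```

>>> {"fn": "pendant", "kwargs": {"offsets": [[[0,0,0.08],0,0.1],[[0,0,0.08],0,0.1],[[0,0,0.06],0,0.1],[[0,0,0],0,0.1]]}}

```text
clock: 8.2
position: [0.475, -0.0492, 0.1055]
ee_rot: [-3.12, -0.369, -0.002]
force: [1.7, 1.3, 0.9]
width: 0.21
gripper_force: 60.0
```

```bash
python3 - <<'E'
from h import *
go(.4749,-.0523,.097,.235); print(readout.observe()['force'],readout.observe()['ft_torque'])
E
```

```text
turn 0.0 then d [-0.0008  0.003   0.0085] | yaw 0.235 tilt [ 0.001 -0.    -1.   ] pos [ 0.475  -0.0492  0.1055] t 8.2
[1.7241992  1.33160706 0.89853466] [ 0.46373478 -0.28324714  0.03856175]
```

Converted, 0.003 m is 0.06, 0.001 m is 0.02.

>>> {"fn": "pendant", "kwargs": {"offsets": [[[0,0,0.06],0,0.1],[[0,0,0.06],0,0.1],[[0,0,0.06],0,0.1],[[0,0,0.02],0,0.1],[[0,0,0],0,0.1]]}}

```text
clock: 8.7
position: [0.4741, -0.0494, 0.0968]
ee_rot: [3.119, 0.368, -0.001]
force: [-8.4, 2.0, 31.6]
width: 0.208
gripper_force: 60.0
```

>>> {"fn": "pendant", "kwargs": {"offsets": [[[0,0,0.04],0,0.1],[[0,0,0],0,0.1],[[0,0,0],0,0.1]]}}

```text
clock: 9.0
position: [0.4742, -0.0495, 0.0963]
ee_rot: [3.119, 0.368, 0.001]
force: [-15.6, 1.7, 58.3]
width: 0.206
gripper_force: 60.0
```

```bash
python3 - <<'E'
from h import *
go(.4749,-.0523,.097,.235); print(readout.observe()['force'],readout.observe()['ft_torque'])
p,T=look('wrist'); cv2.imwrite('pics/w3.png',p['image'])
E
```

```text
turn -0.0 then d [ 0.      0.0029 -0.0007] | yaw 0.235 tilt [ 0.     0.001 -1.   ] pos [ 0.4742 -0.0495  0.0963] t 9.0
[-15.6184322    1.68609093  58.27978257] [0.57169741 3.63022766 0.02842791]
```

View pics/w3.png

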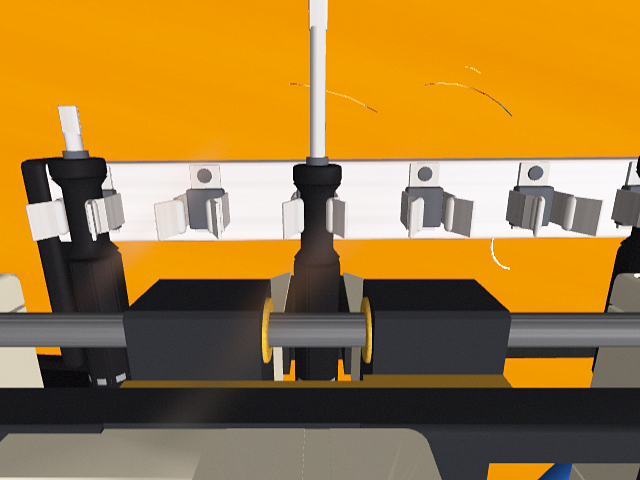

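The neck sits between the jaws of clip 2 at (318,215), with a hard stop and little side force. I'll release it and go for medium_long.

Converted, -0.04 m is -0.8, -0.03 m is -0.6.

>>> {"fn": "pendant", "kwargs": {"offsets": [[[0,0,-0.04],0,0.1],[[0,0,0],0,0.36],[[0,0,0],0,0.36],[[0,0,0],0,0.36],[[0,0,-0.4],0,0.36],[[0,0,-0.8],0,0.36],[[0,0,-0.6],0,0.36],[[0,0,0],0,0.36]]}}

```text
clock: 9.85
position: [0.4765, -0.0498, 0.1886]
ee_rot: [3.119, 0.367, 0.009]
force: [0.5, -0.9, -0.5]
width: 0.357
gripper_force: 0.0
```

```bash
python3 - <<'E'
from h import *
go(.492,-.3005,.15,-.165)
p,T=look('scene'); print(find(p,T,'driver_medium_short')); p,T=look('top'); print(find(p,T,'driver_medium_short'))
E
```

```text
turn 0.399 then d [0.0562 0.2448 0.0388] | yaw 0.234 tilt [ 0.006  0.002 -1.   ] pos [ 0.4765 -0.0498  0.1886] t 9.85
[(0.94, [0.48, -0.041, 0.043], [316, 247])]
[]
```

Converted, 0.035 m is 0.7, 0.006 m is 0.12, 0.133 rad is 0.0847.

>>> {"fn": "pendant", "kwargs": {"offsets": [[[0,0,0],0.0847,0.5],[[0,0,0],0.0847,0.5],[[0,0,0],0.0847,0.5],[[0.16,0.7,0],0,0.5],[[0.16,0.7,0.12],0,0.5],[[0.16,0.7,0.12],0,0.5],[[0.16,0.7,0.12],0,0.5],[[0.16,0.7,0.12],0,0.5],[[0.16,0.7,0.12],0,0.5],[[0.16,0.7,0.12],0,0.5]]}}

```text
clock: 11.05
position: [0.4889, -0.3016, 0.1475]
ee_rot: [-3.13, 0.257, 0.004]
force: [0.6, 0.2, -0.9]
width: 0.5
gripper_force: 0.0
```

>>> {"fn": "pendant", "kwargs": {"offsets": [[[0,0,0],0,0.5],[[0,0,0],0,0.5],[[0,0,0],0,0.5]], "force": 40}}

```text
clock: 11.35
position: [0.4895, -0.299, 0.1486]
ee_rot: [-3.13, 0.256, 0.003]
force: [-0.1, 0.5, 0.5]
width: 0.498
gripper_force: 0.0
```

```bash
python3 - <<'E'
from h import *
go(.492,-.3005,.0705,-.165)
p,T=look('top');print(handle(p,T,(.51,-.303)))
E
```

```text
turn 0.002 then d [0.0028 0.0012 0.0781] | yaw -0.163 tilt [-0.002 -0.001 -1.   ] pos [ 0.4895 -0.299   0.1486] t 11.35
([0.332, -0.3759], -0.108, [0.596, 0.278], np.float64(8.8))
```

Converted, 0.03 m is 0.6, 0.013 m is 0.26.

>>> {"fn": "pendant", "kwargs": {"offsets": [[[0.06,0.02,0.6],0,0.5],[[0,0,0.6],0,0.5],[[0,0,0.26],0,0.5],[[0,0,0.1],0,0.5],[[0,0,0],0,0.1],[[0,0,0],0,0.1],[[0,0,0],0,0.1],[[0,0,0],0,0.1]], "force": 60}}

```text
clock: 12.2
position: [0.493, -0.3022, 0.0724]
ee_rot: [3.13, -0.258, 0.002]
force: [-0.4, 0.8, 4.0]
width: 0.205
gripper_force: 60.1
```

```bash
python3 - <<'E'
from h import *
go(.492,-.3005,.0705,-.165)
E
```

```text
turn 0.001 then d [-0.0013 -0.0015  0.0019] | yaw -0.164 tilt [ 0.002  0.001 -1.   ] pos [ 0.493  -0.3022  0.0724] t 12.2
```

>>> {"fn": "pendant", "kwargs": {"offsets": [[[0,0,-0.4],0,0.1],[[0,0,-0.6],0,0.1],[[0,0,-0.6],0,0.1],[[0,0,-0.6],-0.0847,0.1],[[0,0,0],-0.0847,0.1],[[0,0,0],-0.0847,0.1],[[0,0,0],0,0.1],[[0,0,0],0,0.1]]}}

```text
clock: 13.0
position: [0.4923, -0.302, 0.1816]
ee_rot: [-3.121, -0.361, -0.0]
force: [-0.4, 0.4, -1.4]
width: 0.205
gripper_force: 60.0
```

```bash
python3 - <<'E'
from h import *
go(.4854,-.0962,.16,.235)
E
```

```text
turn -0.005 then d [ 0.0412 -0.2018  0.0216] | yaw 0.23 tilt [ 0. -0. -1.] pos [ 0.4923 -0.302   0.1816] t 13.0
```

Converted, -0.03 m is -0.6, -0.022 m is -0.44, -0.005 rad is -0.0032.

>>> {"fn": "pendant", "kwargs": {"offsets": [[[0.12,-0.6,0],0,0.1],[[0.12,-0.6,0],0,0.1],[[0.12,-0.6,0],0,0.1],[[0.12,-0.6,0],0,0.1],[[0.12,-0.6,0],0,0.1],[[0.12,-0.6,0],0,0.1],[[0.1,-0.44,0.4],-0.0032,0.1],[[0,0,0],0,0.1],[[0,0,0],0,0.1],[[0,0,0],0,0.1]]}}

```text
clock: 14.0
position: [0.4856, -0.0969, 0.1617]
ee_rot: [3.119, 0.372, 0.0]
force: [0.1, 0.2, -1.4]
width: 0.211
gripper_force: 60.0
```

```bash
python3 - <<'E'
from h import *
go(.4854,-.0962,.12,.235)
p,T=look('wrist'); cv2.imwrite('pics/w4.png',p['image'])
E
```

```text
turn 0.002 then d [-0.0001 -0.0008  0.0417] | yaw 0.237 tilt [ 0.     0.001 -1.   ] pos [ 0.4856 -0.0969  0.1617] t 14.0
```

View pics/w4.png

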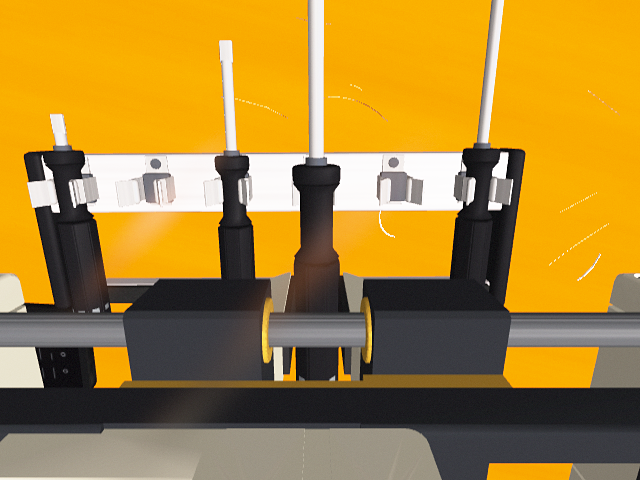

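The held driver at (317,200) is centred over clip 3: the holes at 155 and 393 interpolate to 314, the same relation as the seated case. medium_short is well seated at (232,190). Now pressing.

Converted, 0.02 m is 0.4, 0.004 m is 0.08.

>>> {"fn": "pendant", "kwargs": {"offsets": [[[0,-0.01,0.4],0,0.1],[[0,0,0.4],0,0.1],[[0,0,0.08],0,0.1],[[0,0,0.08],0,0.1],[[0,0,0.08],0,0.1],[[0,0,0.06],0,0.1],[[0,0,0],0,0.1]]}}

```text
clock: 14.75
position: [0.4862, -0.0955, 0.1071]
ee_rot: [3.119, 0.375, 0.003]
force: [2.0, -0.5, 0.4]
width: 0.21
gripper_force: 60.0
```

>>> {"fn": "pendant", "kwargs": {"offsets": [[[0,0,0.06],0,0.1],[[0,0,0.06],0,0.1],[[0,0,0.06],0,0.1],[[0,0,0.02],0,0.1],[[0,0,0],0,0.1]]}}

```text
clock: 15.25
position: [0.4851, -0.0956, 0.0981]
ee_rot: [3.118, 0.375, -0.0]
force: [-9.0, 0.4, 32.3]
width: 0.205
gripper_force: 60.0
```

```bash
python3 - <<'E'
from h import *
go(.4854,-.0962,.0965,.235)
E
```

```text
turn 0.005 then d [0.0002 0.0007 0.0016] | yaw 0.24 tilt [-0.     0.001 -1.   ] pos [ 0.4851 -0.0956  0.0981] t 15.25
```

Converted, -0.002 m is -0.04.

>>> {"fn": "pendant", "kwargs": {"offsets": [[[0,0,0.04],0,0.1],[[0,0,0],0,0.1],[[0,0,0],0,0.1],[[0,0,-0.04],0,0.1],[[0,0,0],0,0.36],[[0,0,0],0,0.36],[[0,0,0],0,0.36]]}}

```text
clock: 15.95
position: [0.485, -0.0955, 0.0961]
ee_rot: [-3.119, -0.375, 0.001]
force: [-0.1, -0.3, -0.1]
width: 0.352
gripper_force: 0.0
```

>>> {"fn": "pendant", "kwargs": {"offsets": [[[0,0,-0.4],0,0.36],[[0,0,-0.8],0,0.36],[[0,0,-0.6],0,0.36],[[0,0,0],0,0.36],[[0,0,0],0,0.36]]}}

```text
clock: 16.45
position: [0.4854, -0.0956, 0.1866]
ee_rot: [3.119, 0.375, 0.001]
force: [0.0, -0.2, -0.3]
width: 0.356
gripper_force: 0.0
```

```bash
python3 - <<'E'
from h import *
go(.5265,.2072,.15,-.047)
p,T=look('scene'); print(find(p,T,'driver_medium_long'),handle(p,T,(.5265,.207)))
E
```

```text
turn 0.287 then d [ 0.0268 -0.3044  0.0365] | yaw 0.24 tilt [ 0.001  0.    -1.   ] pos [ 0.4854 -0.0956  0.1866] t 16.45
[(0.67, [0.493, -0.082, 0.041], [321, 234])] ([0.5287, 0.2078], -0.052, [0.103, 0.017], np.float64(0.2))
```

Converted, -0.038 m is -0.76, 0.006 m is 0.12, 0.144 rad is 0.0917.

>>> {"fn": "pendant", "kwargs": {"offsets": [[[0,0,0],0.0917,0.5],[[0,0,0],0.091,0.5],[[0.06,-0.76,0],0,0.5],[[0.06,-0.76,0.12],0,0.5],[[0.06,-0.76,0.12],0,0.5],[[0.06,-0.76,0.12],0,0.5],[[0.06,-0.76,0.12],0,0.5],[[0.06,-0.76,0.12],0,0.5],[[0.1,-0.76,0.12],0,0.5],[[0.1,-0.76,0],0,0.5]]}}

```text
clock: 17.55
position: [0.5265, 0.2079, 0.148]
ee_rot: [3.139, -0.074, -0.006]
force: [-0.2, -0.2, 0.8]
width: 0.496
gripper_force: 0.0
```

>>> {"fn": "pendant", "kwargs": {"offsets": [[[0,0,0],0,0.5],[[0,0,0],0,0.5],[[0,0,0],0,0.5]], "force": 60}}

```text
clock: 17.85
position: [0.5271, 0.2055, 0.1494]
ee_rot: [3.139, -0.076, -0.003]
force: [-0.0, -0.4, 0.5]
width: 0.498
gripper_force: 0.0
```

```bash
python3 - <<'E'
from h import *
go(.5270,.2072,.0705,-.048)
E
```

```text
turn -0.0 then d [-0.0001 -0.0018  0.0789] | yaw -0.048 tilt [-0.002  0.002 -1.   ] pos [0.5271 0.2055 0.1494] t 17.85
```

Converted, 0.03 m is 0.6, 0.014 m is 0.28.

>>> {"fn": "pendant", "kwargs": {"offsets": [[[0,-0.02,0.6],0,0.5],[[0,0,0.6],0,0.5],[[0,0,0.28],0,0.5],[[0,0,0.1],0,0.5],[[0,0,0],0,0.1],[[0,0,0],0,0.1],[[0,0,0],0,0.1],[[0,0,0],0,0.1]], "force": 60}}

```text
clock: 18.65
position: [0.5282, 0.208, 0.0724]
ee_rot: [-3.14, 0.074, -0.002]
force: [-1.7, -0.7, 5.4]
width: 0.204
gripper_force: 59.9
```

```bash
python3 - <<'E'
from h import *
go(.5270,.2072,.0705,-.048)
E
```

```text
turn 0.001 then d [-0.0012  0.0009  0.0019] | yaw -0.047 tilt [ 0.001 -0.001 -1.   ] pos [0.5282 0.208  0.0724] t 18.65
```

>>> {"fn": "pendant", "kwargs": {"offsets": [[[0,0,-0.4],0,0.1],[[0,0,-0.6],0,0.1],[[0,0,-0.6],0,0.1],[[0,0,-0.6],-0.0904,0.1],[[0,0,0],-0.0898,0.1],[[0,0,0],0,0.1],[[0,0,0],0,0.1]]}}

```text
clock: 19.35
position: [0.5274, 0.2075, 0.1812]
ee_rot: [3.12, 0.363, -0.001]
force: [-0.5, -0.1, -1.3]
width: 0.209
gripper_force: 59.8
```

```bash
python3 - <<'E'
from h import *
go(.4966,-.1429,.18,.235)
E
```

```text
turn -0.004 then d [-0.1115  0.3336  0.0013] | yaw 0.231 tilt [-0.001  0.    -1.   ] pos [0.5274 0.2075 0.1812] t 19.35
```

Converted, 0.036 m is 0.72, -0.012 m is -0.24, -0.004 rad is -0.0025.

>>> {"fn": "pendant", "kwargs": {"offsets": [[[-0.24,0.72,0],0,0.1],[[-0.24,0.72,0],0,0.1],[[-0.24,0.72,0],0,0.1],[[-0.24,0.72,0],0,0.1],[[-0.24,0.72,0],0,0.1],[[-0.24,0.72,0],0,0.1],[[-0.24,0.72,0],0,0.1],[[-0.24,0.72,0],0,0.1],[[-0.24,0.72,0],0,0.1],[[-0.06,0.2,0.2],-0.0025,0.1]]}}

```text
clock: 20.35
position: [0.497, -0.1477, 0.1714]
ee_rot: [3.119, 0.361, -0.0]
force: [0.1, -0.4, -0.8]
width: 0.205
gripper_force: 59.8
```

>>> {"fn": "pendant", "kwargs": {"offsets": [[[0,0,0.2],0,0.1],[[0,0,0],0,0.1],[[0,0,0],0,0.1],[[0,0,0],0,0.1]]}}

```text
clock: 20.75
position: [0.4981, -0.1411, 0.1615]
ee_rot: [-3.118, -0.379, -0.0]
force: [-0.0, 1.2, -1.3]
width: 0.208
gripper_force: 59.8
```

```bash
python3 - <<'E'
from h import *
go(.4966,-.1429,.12,.235)
p,T=look('wrist'); cv2.imwrite('pics/w5.png',p['image'])
E
```

```text
turn 0.007 then d [-0.0019  0.0014  0.0415] | yaw 0.242 tilt [ 0.    -0.001 -1.   ] pos [ 0.4981 -0.1411  0.1615] t 20.75
```

View pics/w5.png

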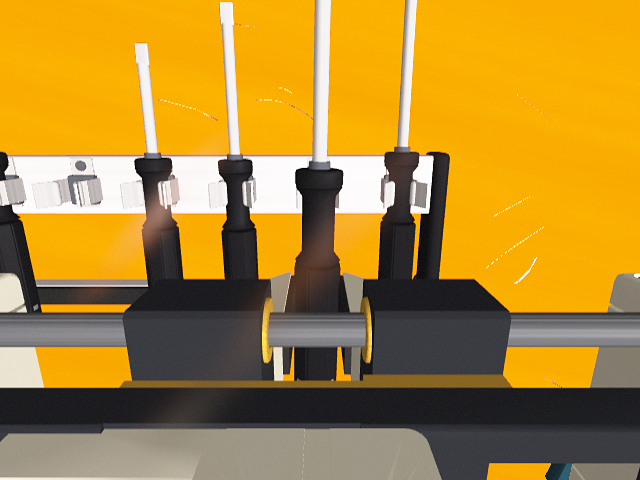

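The held driver at (319,185) is centred for clip 4: the necks at 156, 238 and 400 interpolate to 319. Now pressing.

Converted, 0.02 m is 0.4, 0.0005 m is 0.01, 0.005 rad is 0.0032.

>>> {"fn": "pendant", "kwargs": {"offsets": [[[-0.02,0.01,0.4],0.0032,0.1],[[0,0,0.4],0,0.1],[[0,0,0.08],0,0.1],[[0,0,0.08],0,0.1],[[0,0,0.08],0,0.1],[[0,0,0.06],0,0.1],[[0,0,0],0,0.1]]}}

```text
clock: 21.5
position: [0.4977, -0.1429, 0.1069]
ee_rot: [-3.12, -0.369, -0.003]
force: [0.6, 3.1, 1.3]
width: 0.207
gripper_force: 59.8
```

>>> {"fn": "pendant", "kwargs": {"offsets": [[[0,0,0.06],0,0.1],[[0,0,0.06],0,0.1],[[0,0,0.06],0,0.1],[[0,0,0.02],0,0.1],[[0,0,0],0,0.1]]}}

```text
clock: 22.0
position: [0.4964, -0.1432, 0.0981]
ee_rot: [3.12, 0.368, -0.001]
force: [-9.5, 6.1, 31.5]
width: 0.21
gripper_force: 59.8
```

```bash
python3 - <<'E'
from h import *
go(.4966,-.1429,.0965,.235)
E
```

```text
turn -0.0 then d [ 0.0003 -0.0003  0.0016] | yaw 0.235 tilt [-0.001  0.    -1.   ] pos [ 0.4964 -0.1432  0.0981] t 22.0
```

Converted, -0.002 m is -0.04, -0.0005 m is -0.01.

>>> {"fn": "pendant", "kwargs": {"offsets": [[[0,-0.01,0.04],0,0.1],[[0,0,0],0,0.1],[[0,0,0],0,0.1],[[0,0,-0.04],0,0.1],[[0,0,0],0,0.34],[[0,0,0],0,0.34],[[0,0,0],0,0.34]]}}

```text
clock: 22.7
position: [0.4966, -0.1436, 0.0962]
ee_rot: [3.12, 0.367, -0.001]
force: [0.4, 0.1, 0.5]
width: 0.334
gripper_force: 0.0
```

>>> {"fn": "pendant", "kwargs": {"offsets": [[[0,0,-0.4],0,0.34],[[0,0,-0.8],0,0.34],[[0,0,-0.6],0,0.34],[[0,0,0],0,0.34],[[0,0,0],0,0.34]]}}

```text
clock: 23.2
position: [0.497, -0.1434, 0.1866]
ee_rot: [3.119, 0.367, 0.001]
force: [-0.7, 0.4, -0.4]
width: 0.341
gripper_force: 0.0
```

```bash
python3 - <<'E'
from h import *
go(.5184,.2937,.15,-.05)
p,T=look('scene'); print(find(p,T,'driver_long'),handle(p,T,(.519,.294)))
E
```

```text
turn 0.284 then d [-0.0005 -0.4377  0.0364] | yaw 0.234 tilt [ 0.001  0.001 -1.   ] pos [ 0.497  -0.1434  0.1866] t 23.2
[(0.91, [0.506, -0.127, 0.041], [326, 220])] ([0.5199, 0.2944], -0.051, [0.104, 0.017], np.float64(0.4))
```

Units first: shifts go in shares of 50 mm and turns go in shares of pi/2 rad. So -0.045 m is -0.9, -0.03 m is -0.6, 0.142 rad is 0.0904.

>>> {"fn": "pendant", "kwargs": {"offsets": [[[0,0,0],0.0904,0.5],[[0,-0.6,0],0.0904,0.5],[[0,-0.9,0],0,0.5],[[0,-0.9,0.12],0,0.5],[[0,-0.9,0.12],0,0.5],[[0,-0.9,0.12],0,0.5],[[0,-0.9,0.12],0,0.5],[[0,-0.9,0.12],0,0.5],[[0,-0.9,0.12],0,0.5],[[0,-0.9,0],0,0.5]]}}

```text
clock: 24.3
position: [0.5106, 0.2475, 0.1481]
ee_rot: [3.138, -0.077, -0.005]
force: [1.5, -0.2, -0.0]
width: 0.496
gripper_force: 0.0
```

>>> {"fn": "pendant", "kwargs": {"offsets": [[[0,-0.9,0],0,0.5],[[0,0,0],0,0.5],[[0,0,0],0,0.5],[[0,0,0],0,0.5]], "force": 60}}

```text
clock: 24.7
position: [0.5137, 0.2898, 0.1492]
ee_rot: [3.138, -0.079, -0.003]
force: [0.1, -0.0, -0.2]
width: 0.501
gripper_force: 0.0
```

```bash
python3 - <<'E'
from h import *
go(.5187,.2938,.0705,-.05)
E
```

```text
turn -0.0 then d [ 0.0049 -0.0045  0.0787] | yaw -0.05 tilt [-0.002  0.002 -1.   ] pos [0.5137 0.2898 0.1492] t 24.7
```

Converted, 0.03 m is 0.6, 0.014 m is 0.28.

>>> {"fn": "pendant", "kwargs": {"offsets": [[[0.1,-0.08,0.6],0,0.5],[[0,0,0.6],0,0.5],[[0,0,0.28],0,0.5],[[0,0,0.1],0,0.5],[[0,0,0],0,0.1],[[0,0,0],0,0.1],[[0,0,0],0,0.1],[[0,0,0],0,0.1]], "force": 60}}

```text
clock: 25.5
position: [0.5196, 0.2952, 0.0724]
ee_rot: [-3.14, 0.078, -0.002]
force: [0.2, -1.1, 4.8]
width: 0.206
gripper_force: 60.1
```

```bash
python3 - <<'E'
from h import *
go(.5187,.2938,.0705,-.05)
E
```

```text
turn 0.001 then d [-0.0009  0.0015  0.0019] | yaw -0.049 tilt [ 0.001 -0.001 -1.   ] pos [0.5196 0.2952 0.0724] t 25.5
```

>>> {"fn": "pendant", "kwargs": {"offsets": [[[0,0,-0.4],0,0.1],[[0,0,-0.6],0,0.1],[[0,0,-0.6],0,0.1],[[0,0,-0.6],-0.091,0.1],[[0,0,0],-0.0904,0.1],[[0,0,0],0,0.1],[[0,0,0],0,0.1]]}}

```text
clock: 26.2
position: [0.5189, 0.2946, 0.1812]
ee_rot: [3.12, 0.362, -0.001]
force: [0.2, -1.4, -1.6]
width: 0.206
gripper_force: 60.0
```

```bash
python3 - <<'E'
from h import *
go(.463,-.0028,.16,.235)
E
```

```text
turn -0.004 then d [-0.1236  0.2763  0.0213] | yaw 0.231 tilt [-0.001  0.    -1.   ] pos [0.5189 0.2946 0.1812] t 26.2
```

Converted, 0.034 m is 0.68, -0.015 m is -0.3, -0.002 rad is -0.0013.

>>> {"fn": "pendant", "kwargs": {"offsets": [[[-0.3,0.68,0],0,0.1],[[-0.3,0.68,0],0,0.1],[[-0.3,0.68,0],0,0.1],[[-0.3,0.68,0],0,0.1],[[-0.3,0.68,0],0,0.1],[[-0.3,0.68,0],0,0.1],[[-0.3,0.68,0],0,0.1],[[-0.3,0.68,0],0,0.1],[[-0.06,0.08,0.2],-0.0013,0.1],[[0,0,0.2],-0.0013,0.1]]}}

```text
clock: 27.2
position: [0.4635, -0.0032, 0.1607]
ee_rot: [3.12, 0.367, -0.001]
force: [-0.5, 0.8, -1.7]
width: 0.206
gripper_force: 60.0
```

>>> {"fn": "pendant", "kwargs": {"offsets": [[[0,0,0],0,0.1],[[0,0,0],0,0.1],[[0,0,0],0,0.1],[[0,0,0],0,0.1]]}}

```text
clock: 27.6
position: [0.4643, -0.0012, 0.1617]
ee_rot: [-3.119, -0.377, -0.001]
force: [-0.4, -0.5, -1.0]
width: 0.207
gripper_force: 60.0
```

```bash
python3 - <<'E'
from h import *
go(.463,-.0028,.12,.235)
p,T=look('wrist'); cv2.imwrite('pics/w6.png',p['image'])
E
```

```text
turn 0.006 then d [-0.0017  0.0013  0.0417] | yaw 0.241 tilt [ 0. -0. -1.] pos [ 0.4643 -0.0012  0.1617] t 27.6
```

View pics/w6.png

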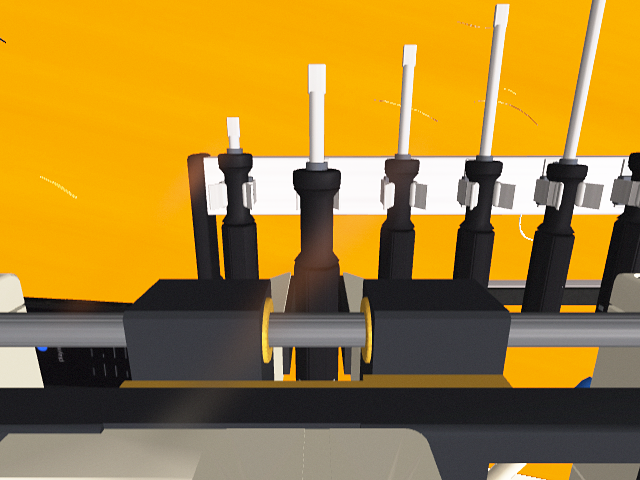

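The held driver at (317,190) is midway between the shortest neck (238) and the medium_short neck (399), so it's centred. The other three are seated at 399, 481 and 565. Now pressing.

Converted, 0.02 m is 0.4, 0.004 m is 0.08, 0.004 rad is 0.0025.

>>> {"fn": "pendant", "kwargs": {"offsets": [[[-0.02,0.01,0.4],0.0025,0.1],[[0,0,0.4],0,0.1],[[0,0,0.08],0,0.1],[[0,0,0.08],0,0.1],[[0,0,0.08],0,0.1],[[0,0,0.06],0,0.1],[[0,0,0],0,0.1]]}}

```text
clock: 28.35
position: [0.4641, -0.0024, 0.107]
ee_rot: [-3.12, -0.37, -0.003]
force: [1.4, 1.6, 1.9]
width: 0.203
gripper_force: 60.0
```

>>> {"fn": "pendant", "kwargs": {"offsets": [[[0,0,0.06],0,0.1],[[0,0,0.06],0,0.1],[[0,0,0.06],0,0.1],[[0,0,0.02],0,0.1],[[0,0,0],0,0.1]]}}

```text
clock: 28.85
position: [0.4629, -0.0026, 0.098]
ee_rot: [3.119, 0.37, 0.0]
force: [-9.4, 0.7, 36.6]
width: 0.208
gripper_force: 60.0
```

>>> {"fn": "pendant", "kwargs": {"offsets": [[[0,0,0.04],0,0.1],[[0,0,0],0,0.1],[[0,0,0],0,0.1]]}}

```text
clock: 29.15
position: [0.4631, -0.0026, 0.0975]
ee_rot: [3.118, 0.37, 0.002]
force: [-16.3, 1.1, 63.3]
width: 0.209
gripper_force: 60.0
```

Converted, -0.04 m is -0.8, -0.03 m is -0.6.

>>> {"fn": "pendant", "kwargs": {"offsets": [[[0,0,-0.04],0,0.1],[[0,0,0],0,0.34],[[0,0,0],0,0.34],[[0,0,0],0,0.34],[[0,0,-0.4],0,0.34],[[0,0,-0.8],0,0.34],[[0,0,-0.8],0,0.34],[[0,0.6,-0.8],0,0.34],[[0,0.6,-0.8],0,0.34],[[-0.6,0.2,0],0,0.34]]}}

```text
clock: 30.15
position: [0.4555, -0.0801, 0.2813]
ee_rot: [3.118, 0.366, 0.017]
force: [0.1, -0.1, -0.3]
width: 0.339
gripper_force: 0.0
```

>>> {"fn": "pendant", "kwargs": {"offsets": [[[0,0,0],0,0.34],[[0,0,0],0,0.34],[[0,0,0],0,0.34]]}}

```text
clock: 30.45
position: [0.4504, -0.0772, 0.2759]
ee_rot: [-3.119, -0.371, 0.001]
force: [0.5, 0.8, 0.1]
width: 0.341
gripper_force: 0.0
```

```bash
python3 - <<'E'
from h import *
p,T=look('wrist'); a=p['image'][60:280,120:560]; print(readout.observe()['position'])
for n in ['short','medium_short','medium_long','long','shortest','longest']: print(n,find(p,T,'driver_'+n)[:2])
p,T=look('scene'); b=p['image'][170:310,250:370]
for n in ['short','medium_short','medium_long','long','shortest','longest']: print(n,find(p,T,'driver_'+n)[:2])
a=cv2.resize(a,(480,240)); b=cv2.resize(b,(309,360),interpolation=cv2.INTER_CUBIC)
c=np.zeros((360,790,3),np.uint8); c[:240,:480]=a; c[:,480:789]=b; cv2.imwrite('pics/w7.png',c)
E
```

```text
[ 0.45056302 -0.07705861  0.27587584]
short [(0.63, [0.47, -0.005, 0.043], [240, 175])]
medium_short [(0.75, [0.484, -0.044, 0.039], [288, 169])]
medium_long [(0.71, [0.5, -0.089, 0.044], [343, 165]), (0.45, [0.526, -0.179, 0.043], [452, 159])]
long [(0.93, [0.511, -0.135, 0.037], [397, 163])]
shortest [(0.59, [0.456, 0.043, 0.037], [185, 177])]
longest [(0.94, [0.528, -0.179, 0.042], [453, 157])]
short [(0.77, [0.459, -0.002, 0.037], [315, 264])]
medium_short [(0.72, [0.475, -0.043, 0.041], [319, 248]), (0.58, [0.506, -0.131, 0.04], [327, 218])]
medium_long [(0.76, [0.495, -0.082, 0.04], [320, 234])]
long [(0.93, [0.504, -0.132, 0.043], [328, 218])]
shortest [(0.84, [0.452, 0.051, 0.04], [304, 282])]
longest [(0.57, [0.519, -0.178, 0.04], [332, 204]), (0.29, [0.523, -0.077, 0.037], [309, 231])]
```

View pics/w7.png

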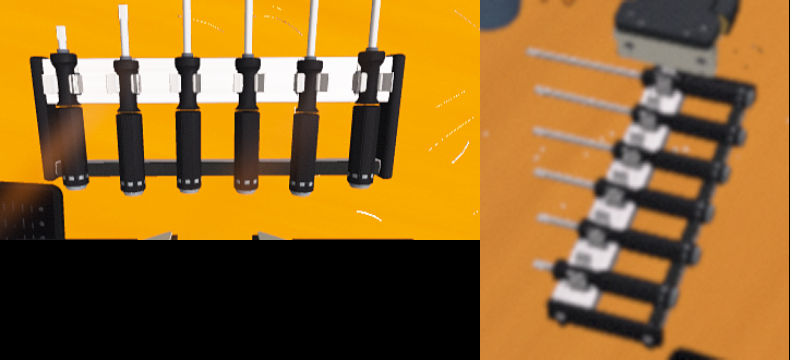

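All six are in order and in their clips; the four look about 4–7 mm further back along x than the end pair. I'll measure that against the rail from closer pixels.

```bash
python3 - <<'E'
from h import *
p,T=look('wrist'); cv2.imwrite('pics/w8f.png',p['image']); a=p['image'][95:250,150:490]
cv2.imwrite('pics/w8.png',cv2.resize(a,None,fx=2.35,fy=2.35,interpolation=cv2.INTER_CUBIC))
E
```

```text
(no output)
```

View pics/w8.png

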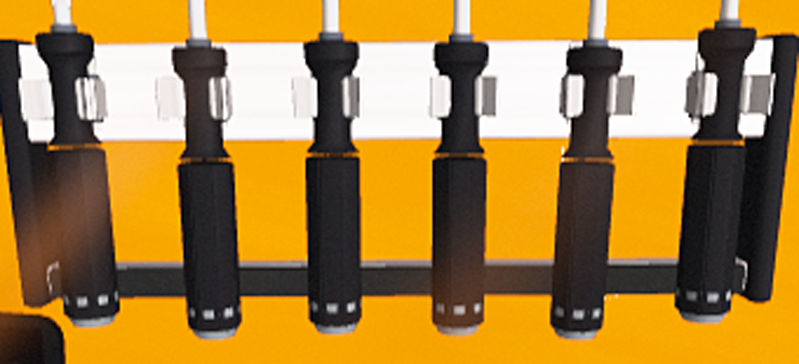

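```bash
python3 - <<'E'
from h import *
p,T=look('wrist'); y0=.235; ex=np.array([np.cos(y0),np.sin(y0)]); ey=np.array([-ex[1],ex[0]])
f=lambda x,y,z:pix(p,T,(150+x/2.35,95+y/2.35),z)[:2]
for x in (270,400,530): 
    b=[f(x,y,.024)@ex for y in (43,138)]; print('bar',np.round(b,4),'origin x',round(b[0]-.02,4),round(b[1]+.016,4))
for n,c,b in [('S',(70,35),(95,323)),('s',(200,45),(215,335)),('ms',(331,42),(335,330)),('ml',(460,42),(460,330)),('l',(593,45),(577,335)),('L',(728,30),(704,320))]:
    q=[f(*c,.036),f(*b,.036)]; d=q[0]-q[1]; o=(q[0]@ex-.063+q[1]@ex+.046)/2
    print(n,'origin along',round(o,4),'L',np.linalg.norm(d).round(4),'yaw',round(np.arctan2(d[1],d[0])-y0,3),'across',(( q[0]+q[1])@ey/2).round(4))
E
```

```text
bar [0.5078 0.473 ] origin x 0.4878 0.489
bar [0.5079 0.4731] origin x 0.4879 0.4891
bar [0.5079 0.4732] origin x 0.4879 0.4892
S origin along 0.4477 L 0.1073 yaw -0.005 across -0.065
s origin along 0.4436 L 0.1087 yaw -0.002 across -0.1118
ms origin along 0.4452 L 0.1077 yaw -0.002 across -0.1591
ml origin along 0.4453 L 0.1078 yaw 0.023 across -0.207
l origin along 0.4438 L 0.1088 yaw 0.005 across -0.2541
L origin along 0.4495 L 0.1078 yaw 0.017 across -0.303
```

All four measure within 5 mm along (limit 12 mm) and within 0.03 rad of the clip axis. They're evenly spaced 47–48 mm across, and the wrist and scene views put their tops at the same height as the end pair's. The gripper is clear, so I'm handing in.

```bash
python3 -c "
from cell import workorder
print(workorder.sign_off())"
```

```text
the job is handed in; nothing more can be done
None
```

I pressed all four loose screwdrivers into their clips in order of length, handles the same way as the end pair, and handed the job in after about 31 s on the robot's clock; the sign-off gave no verdict.

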